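Open the glass grinder's cover and hold it open

ROBOT

A 7-joint arm with a two-finger parallel gripper is mounted at the origin on a cart in front of the work surface, level with it; the furniture and walls round the work are solid. World frame = base frame: x ahead of the robot, y to its left, z up, the work surface at z = 0. Lengths are in mm, angles in rad, forces in N, time in s.
With the tool pointing down it reaches from about 425 to 825 mm from the base axis. Payload 3.6 kg.
Tool frame: the origin (TCP) lies between the finger pads, 19 mm behind the fingertips; this is the grasp point; z points along the fingers, y is the line along which they close (so a half turn about z gives the same grasp; the last joint's range is limited). The gripper opens to 93 mm and grips with 3 to 60 N. Pads are 15 mm wide; open, the fingers measure 128 mm over their backs; the gripper's body (75 mm by 188 mm) begins 65 mm behind the grasp point.
Start: joints at [1.218, 0.615, -0.013, 1.423, 0.008, 1.103, -0.04], TCP at [208.054, -615.773, 237.44] pointing down, gripper open.
Joint ranges: [-3.12, 3.12], [-0.3, 2.06], [-1.34, 1.32], [0.26, 2.42], [-1.36, 4.5], [0.01, 1.98], [-2.84, 2.84]. Speed limits (rad/s): [2.79, 2.79, 3.14, 3.14, 3.14, 3.14, 3.14].

INTERFACE

Orientations are given as a unit quaternion [x, y, z, w].
In Python, from cell import ctrl gives the robot as it stands.
- The arm moves only by the tool carry_out, never from a script. Its argument "commands" is a list of rows, each an object with "translation": the shift along the tool's x, y, z in m, a list of three; "rotation": the turn, a rotation vector about the tool's x, y, z in degrees, a list of three; "fingers": the finger opening in m, from 0 to 0.093. A call has 1 to 12 rows; each row shifts and turns the commanded pose from where the row before left it, along the tool's axes as they then stand; what a row does not reach is not made up. A row lasts 1/10 s, in which the tool goes at most 50 mm and 8.59 degrees, less where a joint would pass 70% of its speed; a pose out of reach is approached as far as the arm can. A call with a gripper value outside its range is refused whole. The fingers move at their own pace and stop on an object; "newtons" is the grip in N (left out, the last holds). Time passes only in rows, so rows that do not move let the fingers close. It gives the time, the measured TCP pose, the force, the opening and the grip force at its end, in the units of the state.
- ctrl.state(): the state, without advancing time (a new reading comes with each control period).
- ctrl.read_camera(name): name is "scene" or "side" or "wrist"; returns the picture (420x560x3 uint8, blue, green, red); there is no depth.
- ctrl.get_calibration(name): a dict with "fx", "fy", "cx", "cy" (pixels), "camera_from_world" (4x4, takes a point from world to camera coordinates). Camera axes: x right, y down, z forward; pixel columns grow to the right and rows downward; lengths in mm; the calibration is good to about 2 mm. A picture is of the moment at which its call begins: read the wrist's pose just before it. get_calibration takes no time and is no camera call; for the wrist camera it gives the pose at the moment of the call.
- ctrl.hand_in(): hands the job in; it is judged then, once.
The state is a dict: "clock": time; "q": joint angles; "joint_velocities": joint speeds; "effort": joint torques, N m; "tool_pos": TCP position; "ee_rot": TCP orientation; "ft_force": force on the tool from outside, world axes, zero at the start; "ft_torque": the same for the moment, N m; "opening": finger opening in mm; "grasp_force": force on a finger pad.
Only numpy, scipy, OpenCV 4.12 (cv2) and the standard library are available. Lean on these libraries where they do the work, as an engineer would, in place of code of your own. Each camera call takes 0.05 s, during which the arm holds its last target. There are 200 camera calls.

TASK

Someone needs to get at the grinding head, so open the glass grinder's cover and hold it for them: nobody knows whether its catch is caught, so give the cover a tug upwards by the bow handle at its front edge and, if it is caught, let it down again and free the catch by pushing the round knob down against its spring and turning it about a quarter turn either way. Then raise the cover by its handle to about half open (45 degrees) and finish still gripping the handle there, because the cover falls shut by itself. Leave the hammer and the tin where they are.

Things in the scene. Friction and masses are not known exactly. Their poses are not given: they have to be found in the camera images.
- grinder: bench glass grinder: grey box 250 (x) x 180 (y) x 85 mm high, fixed. Origin under its centre on the table, x to the far side (hinge), y left, z up. On it lies a flat aluminium cover, top face 90 mm over the table, clear window in its far half; on the cover a steel bow handle near the front edge and, 94 mm behind it, a round black fluted knob. Nothing else stands more than 3 mm above the cover
- cover (a joint): opening angle of the cover about the hinge on its far edge, rad: 0 shut, 1.6 upright. The front edge rises. About 0.5 kg; falls shut when let go. While caught it gives only about 0.06 rad (15 mm at the handle) against the knob's spring, then stops dead; when free it keeps rising and takes about 3 N at the handle
- hinge_mid (a point): middle of the cover's hinge axis, 120 mm behind the grinder's centre, 90 mm over the table. Axes are the cover's: x to the far side when shut, y along the hinge, z out of the cover's top face
- handle_mid (a point): middle of the bow handle's bar: round steel, 12 mm thick, 54 mm long between its bends (legs 72 mm apart), along the cover's y axis; 137 mm over the table when shut, 232 mm in front of the hinge and 47 mm above it; 41 mm gap under the bar. The bar can turn between the finger pads as the cover swings. Axes as the cover's
- knob_grip (a point): point on the catch knob's axis at the height to grip it: 122 mm over the table when shut, 138 mm in front of the hinge. Knob 42 mm across, 34 mm tall (102 to 136 mm over the table). No mark shows how it is turned, nor does this frame. It has no stops and turns easily (under 0.05 N m when pushed in). It catches every half turn: a quarter turn frees a caught cover but catches a free one
- martellina: hammer with a wooden handle, 229 mm long, head 150 mm wide, lying left of the grinder; origin under its middle, x along the handle towards the head
- tin_small: small food tin, 58 mm across, 72 mm high, standing right and behind the grinder; origin under its centre
- knob_push (a joint): how far the knob is pushed down along the cover's z, m: 0 out (caught or not), 0.0075 fully in; spring 5 N rising to 10 N brings it back. When caught, its cross-pin sits in the pockets of two claws and leaves them only with the cover shut, the knob in by 6 mm or more and turned 60 to 120 degrees either way meanwhile. A tug on a caught cover also draws the knob in

How it is judged:
By the outcome, as a careful person would: the job done as asked, in the order asked, and still so for the second after the job is handed in, while the arm keeps its last pose, push and grip.
It also fails if it takes over 72 s, if anything falls off the work surface, if the arm or the gripper's body presses on something with over 40 N, if the wrist force passes 120 N, or if a joint passes its speed limit or range.

## Working session

There is one attempt and no reset: what is moved stays moved. The work goes in short steps, Python scripts to look and compute and a tool call to move; the robot and the scene stay as the last step left them, time stands still between calls to the robot, and variables do not carry over. Pictures are saved under pics/ and viewed, at most 10 in all, crops included, and the job is handed in when it is done.

Besides the shell and the picture viewer there is one more tool, called after ">>>" as name([rows], argument=value, ...), one row to a line, values as JSON. carry_out: Moves the arm, as the interface text tells. Its arguments: {"type":"object","properties":{"commands":{"type":"array"},"newtons":{"type":"number"}},"required":["commands"]}

```bash
mkdir -p pics; ls; python3 - <<'E'
from cell import ctrl
import cv2,numpy as np
s=ctrl.state();print(s)
a=ctrl.read_camera("scene");b=ctrl.read_camera("side")
cv2.imwrite("pics/scene0.png",a);cv2.imwrite("pics/side0.png",b)
for n in("scene","side","wrist"):
    c=ctrl.get_calibration(n);print(n,c)
E
```

```text
pics
{'clock': 0.0, 'q': array([ 1.21846806,  0.61589485, -0.01259935,  1.4248761 ,  0.00813905,
        1.10340502, -0.04040584]), 'joint_velocities': array([-0.00050727, -0.0002249 ,  0.00076093,  0.00099035,  0.00055999,
        0.00054852,  0.00123876]), 'effort': array([-6.55497624e-04, -4.58939731e+01,  2.08691522e-01, -1.65742743e+01,
       -6.10440667e-02,  2.04422936e-02,  2.36625765e-04]), 'tool_pos': array([ 207.8150976 , -615.1045522 ,  236.30455212]), 'ee_rot': array([ 9.86752816e-01,  1.62226006e-01, -2.45139704e-04, -1.24231177e-03]), 'ft_force': array([ 0.33955307, -0.38010283,  0.32194371]), 'ft_torque': array([ 0.01496828,  0.01432799, -0.02061676]), 'grasp_force': 0.0, 'opening': 93.02552938038966}
scene {'fx': 451.1072578639582, 'fy': 451.1072578639582, 'cx': 275.04147342365104, 'cy': 204.99018632987742, 'camera_from_world': array([[-6.40929467e-01, -7.67589048e-01, -4.05847515e-03,
         5.40996047e+02],
       [-4.30882332e-01,  3.64148184e-01, -8.25673371e-01,
         3.04856694e+02],
       [ 6.35255723e-01, -5.27449669e-01, -5.64133861e-01,
         8.58
[... 341 characters left out ...]
.78959658e-01, -6.38846765e-01,
         1.87584675e+02],
       [ 2.99602545e-01, -5.64237552e-01, -7.69333673e-01,
         8.54148125e+02],
       [ 0.00000000e+00,  0.00000000e+00,  0.00000000e+00,
         1.00000000e+00]])}
wrist {'fx': 293.9822064609211, 'fy': 293.9822064609211, 'cx': 277.7923477685002, 'cy': 210.05951914058568, 'camera_from_world': array([[ 3.20077124e-01, -9.47385588e-01, -3.34409687e-03,
        -6.48490628e+02],
       [-9.13837268e-01, -3.09669968e-01,  2.62689851e-01,
        -3.19210582e+01],
       [-2.49904145e-01, -8.10250518e-02, -9.64874530e-01,
         3.91646985e+02],
       [ 0.00000000e+00,  0.00000000e+00,  0.00000000e+00,
         1.00000000e+00]])}
```

View pics/scene0.png

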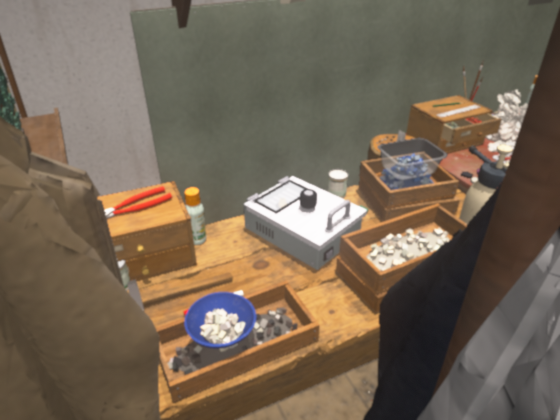

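View pics/side0.png

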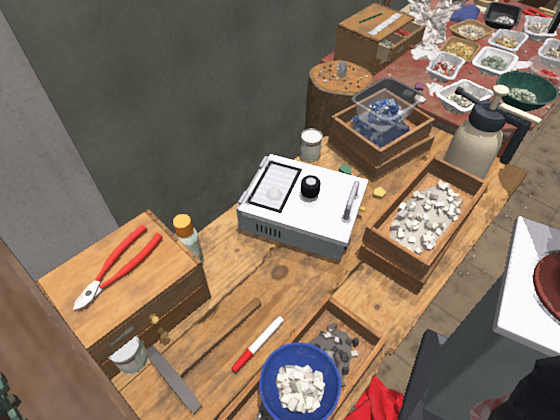

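The scene picture shows the grinder around (305,220) with its knob at (308,198) and handle at (340,213). In the side picture the knob is at (311,187) and the handle at (350,200). I'll enlarge both next.

```bash
python3 - <<'E'
import cv2,numpy as np
a=cv2.imread("pics/scene0.png")[165:275,235:375];b=cv2.imread("pics/side0.png")[145:265,230:375]
o=np.zeros((600,800,3),np.uint8)
a=cv2.resize(a,None,fx=2.75*1,fy=2.75,interpolation=2);b=cv2.resize(b,None,fx=2.75,fy=2.75,interpolation=2)
a=a[:,:400];b=b[:,:398]
o[:a.shape[0],:a.shape[1]]=a;o[:b.shape[0],400:400+b.shape[1]]=b
cv2.imwrite("pics/crop.png",o[:340])
E
```

```text
(no output)
```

View pics/crop.png

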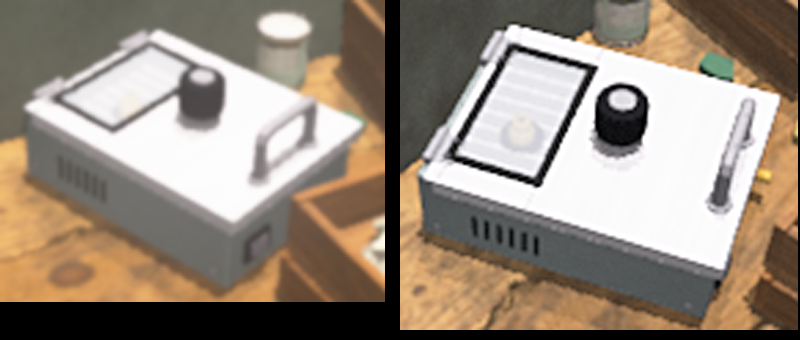

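Scene half of the crop: knob top (203,76), bar middle (286,119), front-left corner (237,220). Side half: knob top (622,100), bar middle (735,138), front-left corner (722,270), front-right (778,95). I'll fit the pose to these.

```bash
cat > h.py <<'E'
from cell import ctrl
import numpy as np
from scipy.spatial.transform import Rotation as R
from scipy.optimize import least_squares
def proj(cal,P):
    P=np.atleast_2d(P);T=cal["camera_from_world"];c=P@T[:3,:3].T+T[:3,3]
    return np.c_[cal["fx"]*c[:,0]/c[:,2]+cal["cx"],cal["fy"]*c[:,1]/c[:,2]+cal["cy"]]
def back(cal,uv,z):
    T=cal["camera_from_world"];Rm=T[:3,:3];o=-Rm.T@T[:3,3]
    d=Rm.T@np.array([(uv[0]-cal["cx"])/cal["fx"],(uv[1]-cal["cy"])/cal["fy"],1]);return o+d*(z-o[2])/d[2]
E
python3 - <<'E'
from h import *
pts={"knobtop":((203,76),(622,100),136,(-18,0)),"bar":((286,119),(735,138),137,(-112,0)),
"FL":((237,220),(722,270),90,(-125,90)),"FR":((362,125),(778,95),90,(-125,-90)),"BL":((28,108),(425,175),90,(125,90)),"BR":((155,30),(510,27),90,(125,-90))}
sc,sd=ctrl.get_calibration("scene"),ctrl.get_calibration("side")
obs=[]
for n,(a,b,z,m) in pts.items():
    a=np.array(a)/2.75+[235,165];b=(np.array(b)-[400,0])/2.75+[230,145]
    print(n,back(sc,a,z).round(1),back(sd,b,z).round(1))
    obs+=[(sc,a,[*m,z]),(sd,b,[*m,z])]
def f(p):
    r=[]
    for c,uv,m in obs:
        x=R.from_rotvec([0,0,p[2]]).apply(m)+[p[0],p[1],0]
        r+=list(proj(c,x)[0]-uv)
    return np.array(r)
s=least_squares(f,[100,-650,-1.2],loss="soft_l1");p=s.x
print(p,np.degrees(p[2]));print(f(p).reshape(-1,2).round(1))
for n,m in dict(handle=(-112,0,137),knob=(-18,0,122),hinge=(120,0,90)).items():
    x=R.from_rotvec([0,0,p[2]]).apply(m)+[p[0],p[1],0];print(n,x.round(1),np.hypot(x[0],x[1]))
print(R.from_quat(ctrl.state()["ee_rot"]).as_matrix().round(3))
E
```

```text
knobtop [598.6  95.9 136. ] [599.5  99.  136. ]
bar [502.9  89.6 137. ] [506.2  95.2 137. ]
FL [472.9 174.   90. ] [476.  180.4  90. ]
FR [496.4  -8.3  90. ] [500.9  -8.6  90. ]
BL [714.4 207.2  90. ] [719.2 206.7  90. ]
BR [744.3  23.1  90. ] [741.7  25.3  90. ]
[611.07768652 100.83204701 -18.7326738 ] -1073.3031476175106
[[ 0.7  1.3]
 [ 2.7  0.9]
 [ 1.5  0.3]
 [ 4.1 -1.3]
 [-1.6 -0.5]
 [ 0.7 -1.8]
 [-1.7  0.6]
 [ 0.6  2. ]
 [-1.7 -2.1]
 [-1.7 -1.5]
 [-1.1  0.1]
 [-1.6 -0.3]]
handle [499.8  87.8 137. ] 507.48954248169935
knob [593.2  98.7 122. ] 601.360980739753
hinge [730.3 114.8  90. ] 739.231436953511
[[ 0.947  0.32  -0.001]
 [ 0.32  -0.947  0.002]
 [-0.    -0.002 -1.   ]]
```

```bash
python3 - <<'E'
from h import *
sc,sd=ctrl.get_calibration("scene"),ctrl.get_calibration("side")
print("jug base",back(sd,(470,165),0),"tin",back(sd,(313,157),0),back(sc,(338,193),0))
for z in(0,150,250,300,350):print(z,"jugtop side",back(sd,(500,92),z).round(),"scene",back(sc,(490,165),z).round())
print("box R near corners",[back(sd,p,60).round() for p in((365,225),(440,160),(487,185),(410,262))])
print("blue-box",[back(sd,p,110).round() for p in((330,115),(380,75),(435,108))])
print(proj(sc,[[208,-615,236]]),proj(sd,[[208,-615,236]]))
E
```

```text
jug base [ 288.8344668  -278.73909636    0.        ] tin [ 679.58974277 -105.99177289    0.        ] [ 690.68451281 -119.17930157    0.        ]
0 jugtop side [ 271. -669.    0.] scene [ 484. -629.    0.]
150 jugtop side [ 292. -413.  150.] scene [ 372. -347.  150.]
250 jugtop side [ 306. -242.  250.] scene [ 297. -160.  250.]
300 jugtop side [ 313. -157.  300.] scene [260. -66. 300.]
350 jugtop side [320. -71. 350.] scene [223.  28. 350.]
box R near corners [array([463.,  96.,  60.]), array([ 367., -189.,   60.]), array([ 246., -156.,   60.]), array([348., 142.,  60.])]
blue-box [array([ 665., -163.,  110.]), array([ 610., -404.,  110.]), array([ 428., -323.,  110.])]
[[610.52146031 127.2744642 ]] [[558.30947824  34.11948647]]
```

>>> carry_out([
  {"translation":[0,0,-0.05],"rotation":[0,0,0],"fingers":0.093},
  {"translation":[0,0,-0.05],"rotation":[0,0,0],"fingers":0.093},
  {"translation":[0,0,-0.05],"rotation":[0,0,0],"fingers":0.093},
  {"translation":[0.045,-0.002,0],"rotation":[0,0,-4],"fingers":0.093},
  {"translation":[0.045,-0.002,0],"rotation":[0,0,-4],"fingers":0.093},
  {"translation":[0.045,-0.002,0],"rotation":[0,0,-4],"fingers":0.093},
  {"translation":[0.045,-0.002,0],"rotation":[0,0,-4],"fingers":0.093},
  {"translation":[0.045,-0.002,0],"rotation":[0,0,-4],"fingers":0.093},
  {"translation":[0.045,-0.002,0],"rotation":[0,0,-4],"fingers":0.093},
  {"translation":[0.045,-0.002,0],"rotation":[0,0,-4],"fingers":0.093},
  {"translation":[0.045,-0.002,0],"rotation":[0,0,-4],"fingers":0.093},
  {"translation":[0.045,-0.002,0],"rotation":[0,0,-4],"fingers":0.093},
])

```text
clock: 1.3
tool_pos: [526.6, -373.1, 386.5]
ee_rot: [0.888, 0.46, -0.0, -0.001]
ft_force: [0.8, -0.0, -0.3]
opening: 93.1
grasp_force: 0.0
```

>>> carry_out([
  {"translation":[0.045,-0.008,0],"rotation":[0,0,-4],"fingers":0.093},
  {"translation":[0.045,-0.008,0],"rotation":[0,0,-4],"fingers":0.093},
  {"translation":[0.045,-0.008,0],"rotation":[0,0,-4],"fingers":0.093},
  {"translation":[0.045,-0.008,0],"rotation":[0,0,-4],"fingers":0.093},
  {"translation":[0.045,-0.008,0],"rotation":[0,0,-4],"fingers":0.093},
  {"translation":[0.045,-0.008,0],"rotation":[0,0,-4],"fingers":0.093},
  {"translation":[0.045,-0.008,0],"rotation":[0,0,-4],"fingers":0.093},
  {"translation":[0.045,-0.008,0],"rotation":[0,0,-4],"fingers":0.093},
  {"translation":[0.045,-0.008,0],"rotation":[0,0,-4],"fingers":0.093},
  {"translation":[0.045,-0.008,0],"rotation":[0,0,-4],"fingers":0.093},
  {"translation":[0,0,0],"rotation":[0,0,-2],"fingers":0.093},
  {"translation":[0,0,0],"rotation":[0,0,0],"fingers":0.093},
])

```text
clock: 2.5
tool_pos: [581.6, 71.3, 387.1]
ee_rot: [0.663, 0.748, -0.0, -0.0]
ft_force: [1.3, -1.2, -0.4]
opening: 93.1
grasp_force: 0.0
```

```bash
python3 - <<'E'
from h import *
import cv2
c=ctrl.get_calibration("wrist");a=ctrl.read_camera("wrist")
s=ctrl.state();print(s["tool_pos"],R.from_quat(s["ee_rot"]).as_matrix().round(3),s["q"].round(2))
cv2.imwrite("pics/w1.png",cv2.resize(a,(800,600),interpolation=2))
np.save("w1cal.npy",c,allow_pickle=True)
E
```

```text
[582.11304376  69.34173237 387.00365826] [[-0.115  0.993 -0.001]
 [ 0.993  0.115 -0.001]
 [-0.001 -0.001 -1.   ]] [ 0.12  0.44 -0.45  1.34  0.19  1.4  -0.21]
```

View pics/w1.png

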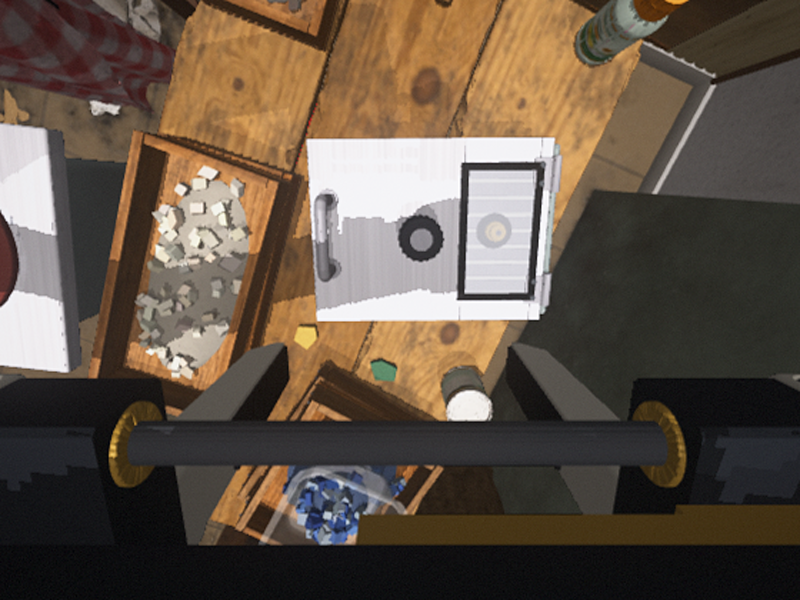

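The wrist picture shows the cover from directly above, with the knob top at (421,239), the bar middle at (321,238), the front-left corner at (308,139) and the front-right corner at (318,321).

```bash
python3 - <<'E'
from h import *
c=np.load("w1cal.npy",allow_pickle=True).item()
k=560/800
P={}
for n,(uv,z) in dict(knob=((421,239),136),bar=((321,238),137),barL=((320,205),137),barR=((323,272),137),FL=((308,139),90),FR=((318,321),90),BL=((554,137),90),BR=((540,320),90),tin=((469,407),72)).items():
    P[n]=back(c,np.array(uv)*k,z);print(n,P[n].round(1))
d=P["knob"]-P["bar"];print(np.hypot(*d[:2]),np.degrees(np.arctan2(d[1],d[0])))
e=P["barL"]-P["barR"];print(np.linalg.norm(e),np.degrees(np.arctan2(-e[0],e[1])))
for a,b in(("FR","FL"),("BR","BL")):
    e=P[b]-P[a];print(np.linalg.norm(e),np.degrees(np.arctan2(-e[0],e[1])))
for a,b in(("FR","BR"),("FL","BL")):
    e=P[b]-P[a];print(np.linalg.norm(e),np.degrees(np.arctan2(e[1],e[0])))
E
```

```text
knob [600.4  98.  136. ]
bar [506.5  87.8 137. ]
barL [503.4 118.1 137. ]
barR [510.8  55.4 137. ]
FL [478.8 177.6  90. ]
FR [502.1 -11.   90. ]
BL [721.1 208.6  90. ]
BR [747.   19.7  90. ]
tin [ 690.9 -105.6   72. ]
94.45150167471432 6.224408279175028
63.060420862361916 6.744486180067786
190.05527063255337 7.0426108065912345
190.62744476163152 7.790231543997604
246.78689337700277 7.155777989968416
244.30131925430837 7.287315602343032
```

>>> carry_out([
  {"translation":[0.014,-0.037,0],"rotation":[0,0,0],"fingers":0.06},
  {"translation":[0.0135,-0.0365,0],"rotation":[0,0,0],"fingers":0.06},
  {"translation":[0,0,0.048],"rotation":[0,0,0],"fingers":0.06},
  {"translation":[0,0,0.048],"rotation":[0,0,0],"fingers":0.06},
  {"translation":[0,0,0.048],"rotation":[0,0,0],"fingers":0.06},
  {"translation":[0,0,0.04],"rotation":[0,0,0],"fingers":0.06},
  {"translation":[0,0,0],"rotation":[0,0,0],"fingers":0.06},
  {"translation":[0,0,0],"rotation":[0,0,0],"fingers":0.06},
])

```text
clock: 3.35
tool_pos: [506.8, 87.5, 203.9]
ee_rot: [0.666, 0.746, -0.0, 0.0]
ft_force: [0.5, 1.0, 0.4]
opening: 60.0
grasp_force: 0.0
```

```bash
python3 - <<'E'
from h import *
import cv2
c=ctrl.get_calibration("wrist");a=ctrl.read_camera("wrist");b=ctrl.read_camera("side")
s=ctrl.state();print(s["tool_pos"],s["ft_force"])
cv2.imwrite("pics/w2.png",np.hstack([cv2.resize(a,(440,330)),cv2.resize(b[115:265,220:380],(352,330),interpolation=2)]))
E
```

```text
[507.95250024  88.5474854  205.75547661] [ 0.49619976 -0.06602457 -0.26924644]
```

View pics/w2.png

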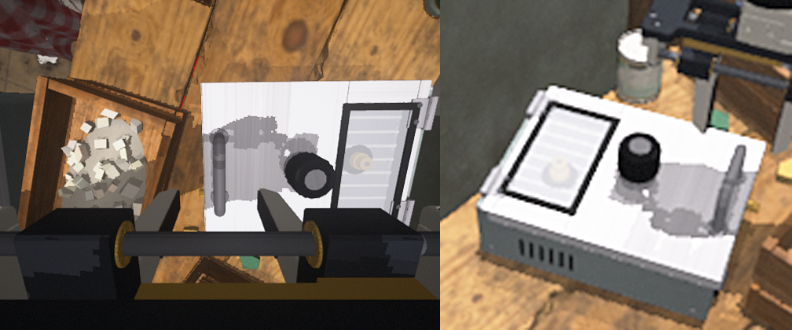

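Left half of this picture: the bar runs from (219,132) to (219,212), which looks centred between the fingers. I'll check how far along the bar the tool sits.

```bash
python3 - <<'E'
from h import *
c=ctrl.get_calibration("wrist");k=560/440
for uv in((219,135),(219,172),(219,212)): print(back(c,np.array(uv)*k,137).round(1))
print("knob",back(c,np.array((316,180))*k,136).round(1))
t=ctrl.state()["tool_pos"];t[2]=137;print(t,proj(c,t)/k)
E
```

```text
[503.4 131.3 137. ]
[507.5  95.3 137. ]
[512.5  52.7 137. ]
knob [604.4  97.7 136. ]
[507.95250024  88.5474854  137.        ] [[218.62855775 178.58171314]]
```

>>> carry_out([
  {"translation":[0.002,0,0.03],"rotation":[0,0,0],"fingers":0.06},
  {"translation":[0,0,0.03],"rotation":[0,0,0],"fingers":0.06},
  {"translation":[0,0,0.008],"rotation":[0,0,0],"fingers":0.06},
  {"translation":[0,0,0],"rotation":[0,0,0],"fingers":0.06},
  {"translation":[0,0,0],"rotation":[0,0,0],"fingers":0.0},
  {"translation":[0,0,0],"rotation":[0,0,0],"fingers":0.0},
  {"translation":[0,0,0],"rotation":[0,0,0],"fingers":0.0},
  {"translation":[0,0,0],"rotation":[0,0,0],"fingers":0.0},
  {"translation":[0,0,0],"rotation":[0,0,0],"fingers":0.0},
  {"translation":[0,0,0],"rotation":[0,0,0],"fingers":0.0},
], newtons=30)

```text
clock: 4.45
tool_pos: [505.8, 90.6, 135.6]
ee_rot: [0.665, 0.747, 0.0, 0.0]
ft_force: [-0.2, -0.9, -0.1]
opening: 16.5
grasp_force: 0.0
```

>>> carry_out([
  {"translation":[0,0,0],"rotation":[0,0,0],"fingers":0.0},
  {"translation":[0,0,0],"rotation":[0,0,0],"fingers":0.0},
  {"translation":[0,0,0],"rotation":[0,0,0],"fingers":0.0},
  {"translation":[0,0,0],"rotation":[0,0,0],"fingers":0.0},
])

```text
clock: 4.85
tool_pos: [507.2, 90.8, 135.6]
ee_rot: [0.665, 0.747, 0.001, 0.001]
ft_force: [4.7, 0.4, -3.5]
opening: 11.5
grasp_force: 30.0
```

>>> carry_out([
  {"translation":[0,0.001,-0.004],"rotation":[0,0,0],"fingers":0.0},
  {"translation":[0,0.001,-0.004],"rotation":[0,0,0],"fingers":0.0},
  {"translation":[0,0.001,-0.004],"rotation":[0,0,0],"fingers":0.0},
  {"translation":[0,0,0],"rotation":[0,0,0],"fingers":0.0},
  {"translation":[0,0,0],"rotation":[0,0,0],"fingers":0.0},
])

```text
clock: 5.35
tool_pos: [509.7, 91.0, 146.7]
ee_rot: [0.665, 0.747, 0.001, 0.0]
ft_force: [6.6, 0.4, -9.8]
opening: 11.1
grasp_force: 30.0
```

>>> carry_out([
  {"translation":[0,0.001,-0.003],"rotation":[0,0,0],"fingers":0.0},
  {"translation":[0,0,-0.003],"rotation":[0,0,0],"fingers":0.0},
  {"translation":[0,0,0],"rotation":[0,0,0],"fingers":0.0},
  {"translation":[0,0,0],"rotation":[0,0,0],"fingers":0.0},
])

```text
clock: 5.75
tool_pos: [510.9, 91.1, 151.6]
ee_rot: [0.665, 0.747, 0.001, -0.0]
ft_force: [8.7, 1.7, -15.5]
opening: 11.1
grasp_force: 30.0
```

>>> carry_out([
  {"translation":[0,0,-0.003],"rotation":[0,0,0],"fingers":0.0},
  {"translation":[0,0,0],"rotation":[0,0,0],"fingers":0.0},
  {"translation":[0,0,0],"rotation":[0,0,0],"fingers":0.0},
])

```text
clock: 6.05
tool_pos: [511.1, 91.2, 152.6]
ee_rot: [0.665, 0.747, 0.001, -0.001]
ft_force: [13.1, 2.7, -29.7]
opening: 11.3
grasp_force: 30.0
```

It stopped dead with the force climbing to 30 N, so the catch is caught. I'll let the cover down and release the handle.

>>> carry_out([
  {"translation":[0,-0.001,0.005],"rotation":[0,0,0],"fingers":0.0},
  {"translation":[0,-0.001,0.006],"rotation":[0,0,0],"fingers":0.0},
  {"translation":[0,-0.001,0.005],"rotation":[0,0,0],"fingers":0.0},
  {"translation":[0,-0.002,0.005],"rotation":[0,0,0],"fingers":0.0},
  {"translation":[0,0,0],"rotation":[0,0,0],"fingers":0.0},
  {"translation":[0,0,0],"rotation":[0,0,0],"fingers":0.0},
  {"translation":[0,0,0],"rotation":[0,0,0],"fingers":0.0},
])

```text
clock: 6.75
tool_pos: [507.2, 90.8, 135.9]
ee_rot: [0.665, 0.747, 0.002, 0.001]
ft_force: [6.7, 0.6, -3.8]
opening: 11.0
grasp_force: 30.0
```

>>> carry_out([
  {"translation":[0,0,0],"rotation":[0,0,0],"fingers":0.05},
  {"translation":[0,0,0],"rotation":[0,0,0],"fingers":0.05},
  {"translation":[0,0,0],"rotation":[0,0,0],"fingers":0.05},
  {"translation":[0,0,0],"rotation":[0,0,0],"fingers":0.05},
  {"translation":[0,0,0],"rotation":[0,0,0],"fingers":0.05},
  {"translation":[0,0,0],"rotation":[0,0,0],"fingers":0.05},
])

```text
clock: 7.35
tool_pos: [504.5, 90.4, 135.4]
ee_rot: [0.665, 0.747, -0.0, -0.0]
ft_force: [-0.2, -0.1, -0.2]
opening: 49.4
grasp_force: 0.0
```

>>> carry_out([
  {"translation":[0,0,-0.03],"rotation":[0,0,0],"fingers":0.07},
  {"translation":[0,0,-0.03],"rotation":[0,0,0],"fingers":0.07},
  {"translation":[-0.003,0.049,0],"rotation":[0,0,0],"fingers":0.07},
  {"translation":[0,0.048,0],"rotation":[0,0,0],"fingers":0.07},
  {"translation":[0,0,0],"rotation":[0,0,0],"fingers":0.07},
  {"translation":[0,0,0],"rotation":[0,0,0],"fingers":0.07},
  {"translation":[0,0,0],"rotation":[0,0,0],"fingers":0.07},
])

```text
clock: 8.05
tool_pos: [599.9, 98.9, 195.1]
ee_rot: [0.664, 0.747, -0.001, -0.001]
ft_force: [-0.1, -0.8, -0.8]
opening: 69.8
grasp_force: 0.0
```

```bash
python3 - <<'E'
from h import *
import cv2
c=ctrl.get_calibration("wrist");a=ctrl.read_camera("wrist")
s=ctrl.state();t=s["tool_pos"].copy();print(t,s["q"].round(2));t[2]=136;print(proj(c,t))
np.save("w3cal.npy",c,allow_pickle=True)
cv2.imwrite("pics/w3.png",a)
E
```

```text
[599.91449138  98.79950635 195.3589754 ] [ 0.05  0.62 -0.41  1.6   0.28  0.99 -0.34]
[[278.89631827 231.45195809]]
```

View pics/w3.png

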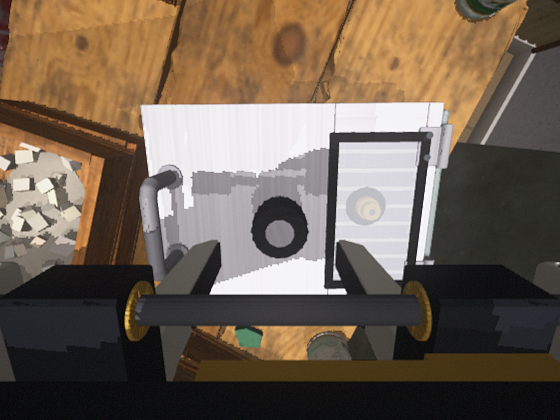

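The knob top is at (280,235) against a TCP projection of (279,231), about 2 mm off along the tool's x. I'll correct that, go down and grip.

>>> carry_out([
  {"translation":[-0.002,0.001,0.036],"rotation":[0,0,0],"fingers":0.07},
  {"translation":[0,0,0.036],"rotation":[0,0,0],"fingers":0.07},
  {"translation":[0,0,0],"rotation":[0,0,0],"fingers":0.07},
  {"translation":[0,0,0],"rotation":[0,0,0],"fingers":0.0},
  {"translation":[0,0,0],"rotation":[0,0,0],"fingers":0.0},
  {"translation":[0,0,0],"rotation":[0,0,0],"fingers":0.0},
  {"translation":[0,0,0],"rotation":[0,0,0],"fingers":0.0},
  {"translation":[0,0,0],"rotation":[0,0,0],"fingers":0.0},
  {"translation":[0,0,0],"rotation":[0,0,0],"fingers":0.0},
])

```text
clock: 9.0
tool_pos: [601.4, 96.9, 124.1]
ee_rot: [0.665, 0.747, -0.001, -0.001]
ft_force: [-4.3, -0.1, 4.4]
opening: 41.4
grasp_force: 30.0
```

>>> carry_out([
  {"translation":[0,0,0.003],"rotation":[0,0,0],"fingers":0.0},
  {"translation":[0,0,0.003],"rotation":[0,0,0],"fingers":0.0},
  {"translation":[0,0,0.003],"rotation":[0,0,0],"fingers":0.0},
  {"translation":[0,0,0],"rotation":[0,0,0],"fingers":0.0},
  {"translation":[0,0,0],"rotation":[0,0,0],"fingers":0.0},
  {"translation":[0,0,0],"rotation":[0,0,0],"fingers":0.0},
])

```text
clock: 9.6
tool_pos: [601.5, 97.0, 117.5]
ee_rot: [0.665, 0.747, -0.001, -0.0]
ft_force: [-9.6, -1.5, 19.4]
opening: 41.5
grasp_force: 30.0
```

>>> carry_out([
  {"translation":[0,0,0.002],"rotation":[0,0,0],"fingers":0.0},
  {"translation":[0,0,0],"rotation":[0,0,0],"fingers":0.0},
  {"translation":[0,0,0],"rotation":[0,0,0],"fingers":0.0},
])

```text
clock: 9.9
tool_pos: [601.5, 97.0, 117.4]
ee_rot: [0.665, 0.747, -0.001, 0.0]
ft_force: [-11.0, -2.5, 28.0]
opening: 41.5
grasp_force: 30.0
```

Fully pushed in: the force rose with no further travel. Now the quarter turn.

>>> carry_out([
  {"translation":[0,0,0],"rotation":[0,0,7.5],"fingers":0.0},
  {"translation":[0,0,0],"rotation":[0,0,7.5],"fingers":0.0},
  {"translation":[0,0,0],"rotation":[0,0,7.5],"fingers":0.0},
  {"translation":[0,0,0],"rotation":[0,0,7.5],"fingers":0.0},
  {"translation":[0,0,0],"rotation":[0,0,7.5],"fingers":0.0},
  {"translation":[0,0,0],"rotation":[0,0,7.5],"fingers":0.0},
  {"translation":[0,0,0],"rotation":[0,0,7.5],"fingers":0.0},
  {"translation":[0,0,0],"rotation":[0,0,7.5],"fingers":0.0},
  {"translation":[0,0,0],"rotation":[0,0,7.5],"fingers":0.0},
  {"translation":[0,0,0],"rotation":[0,0,7.5],"fingers":0.0},
  {"translation":[0,0,0],"rotation":[0,0,7.5],"fingers":0.0},
  {"translation":[0,0,0],"rotation":[0,0,7.5],"fingers":0.0},
])

```text
clock: 11.1
tool_pos: [600.8, 97.7, 117.4]
ee_rot: [0.998, 0.056, -0.002, -0.001]
ft_force: [-13.7, -0.8, 28.4]
opening: 41.6
grasp_force: 30.0
```

>>> carry_out([
  {"translation":[0,0,0],"rotation":[0,0,0],"fingers":0.0},
  {"translation":[0,0,0],"rotation":[0,0,0],"fingers":0.0},
  {"translation":[0,0,0],"rotation":[0,0,0],"fingers":0.0},
])

```text
clock: 11.4
tool_pos: [600.8, 97.7, 117.4]
ee_rot: [0.998, 0.059, -0.002, -0.001]
ft_force: [-14.1, -0.8, 28.6]
opening: 41.5
grasp_force: 30.0
```

>>> carry_out([
  {"translation":[0,0,-0.004],"rotation":[0,0,0],"fingers":0.0},
  {"translation":[0,0,-0.004],"rotation":[0,0,0],"fingers":0.0},
  {"translation":[0,0,-0.003],"rotation":[0,0,0],"fingers":0.0},
  {"translation":[0,0,0],"rotation":[0,0,0],"fingers":0.0},
  {"translation":[0,0,0],"rotation":[0,0,0],"fingers":0.0},
  {"translation":[0,0,0],"rotation":[0,0,0],"fingers":0.07},
  {"translation":[0,0,0],"rotation":[0,0,0],"fingers":0.07},
  {"translation":[0,0,0],"rotation":[0,0,0],"fingers":0.07},
  {"translation":[0,0,0],"rotation":[0,0,0],"fingers":0.07},
  {"translation":[0,0,0],"rotation":[0,0,0],"fingers":0.07},
])

```text
clock: 12.4
tool_pos: [603.1, 96.7, 123.4]
ee_rot: [0.998, 0.058, 0.0, 0.0]
ft_force: [0.5, 0.8, 0.7]
opening: 69.9
grasp_force: 0.0
```

>>> carry_out([
  {"translation":[0,0,-0.036],"rotation":[0,0,0],"fingers":0.07},
  {"translation":[0,0,-0.036],"rotation":[0,0,0],"fingers":0.07},
  {"translation":[0,0,0],"rotation":[0,0,-8.5],"fingers":0.07},
  {"translation":[0,0,0],"rotation":[0,0,-8.5],"fingers":0.07},
  {"translation":[0,0,0],"rotation":[0,0,-8.5],"fingers":0.07},
  {"translation":[0,0,0],"rotation":[0,0,-8.5],"fingers":0.07},
  {"translation":[0,0,0],"rotation":[0,0,-8.5],"fingers":0.06},
  {"translation":[0,0,0],"rotation":[0,0,-8.5],"fingers":0.06},
  {"translation":[0,0,0],"rotation":[0,0,-8.5],"fingers":0.06},
  {"translation":[0,0,0],"rotation":[0,0,-8.5],"fingers":0.06},
  {"translation":[0,0,0],"rotation":[0,0,-8.5],"fingers":0.06},
  {"translation":[0,0,0],"rotation":[0,0,-8.5],"fingers":0.06},
])

```text
clock: 13.6
tool_pos: [602.9, 96.6, 195.5]
ee_rot: [0.695, 0.719, 0.0, 0.0]
ft_force: [-0.2, 0.7, -0.4]
opening: 59.7
grasp_force: 0.0
```

>>> carry_out([
  {"translation":[0,0,0],"rotation":[0,0,-5],"fingers":0.06},
  {"translation":[0,0,0],"rotation":[0,0,0],"fingers":0.06},
  {"translation":[0,0,0],"rotation":[0,0,0],"fingers":0.06},
])

```text
clock: 13.9
tool_pos: [602.8, 96.6, 195.4]
ee_rot: [0.666, 0.746, 0.0, -0.0]
ft_force: [0.1, 0.2, -0.8]
opening: 60.0
grasp_force: 0.0
```

>>> carry_out([
  {"translation":[0.002,-0.048,0],"rotation":[0,0,0],"fingers":0.06},
  {"translation":[0.002,-0.0475,0],"rotation":[0,0,0],"fingers":0.06},
  {"translation":[0,0,0],"rotation":[0,0,0],"fingers":0.06},
  {"translation":[0,0,0.03],"rotation":[0,0,0],"fingers":0.06},
  {"translation":[0,0,0.029],"rotation":[0,0,0],"fingers":0.06},
  {"translation":[0,0,0],"rotation":[0,0,0],"fingers":0.0},
  {"translation":[0,0,0],"rotation":[0,0,0],"fingers":0.0},
  {"translation":[0,0,0],"rotation":[0,0,0],"fingers":0.0},
  {"translation":[0,0,0],"rotation":[0,0,0],"fingers":0.0},
  {"translation":[0,0,0],"rotation":[0,0,0],"fingers":0.0},
  {"translation":[0,0,0],"rotation":[0,0,0],"fingers":0.0},
  {"translation":[0,0,0],"rotation":[0,0,0],"fingers":0.0},
])

```text
clock: 15.1
tool_pos: [507.4, 89.7, 136.9]
ee_rot: [0.665, 0.747, 0.0, 0.0]
ft_force: [-1.6, -0.9, 1.9]
opening: 11.1
grasp_force: 30.0
```

>>> carry_out([
  {"translation":[0,0,0],"rotation":[0,0,0],"fingers":0.0},
  {"translation":[0,0,0],"rotation":[0,0,0],"fingers":0.0},
  {"translation":[0,0,0],"rotation":[0,0,0],"fingers":0.0},
  {"translation":[0,0.001,-0.005],"rotation":[0,0,0],"fingers":0.0},
  {"translation":[0,0.001,-0.005],"rotation":[0,0,0],"fingers":0.0},
  {"translation":[0,0.001,-0.005],"rotation":[0,0,0],"fingers":0.0},
  {"translation":[0,0.001,-0.005],"rotation":[0,0,0],"fingers":0.0},
  {"translation":[0,0,0],"rotation":[0,0,0],"fingers":0.0},
  {"translation":[0,0,0],"rotation":[0,0,0],"fingers":0.0},
])

```text
clock: 16.0
tool_pos: [512.2, 90.3, 156.7]
ee_rot: [0.665, 0.747, 0.001, 0.001]
ft_force: [2.9, 0.6, -4.9]
opening: 11.1
grasp_force: 30.0
```

The cover is free, giving only about 4 N at 20 mm of lift. I'll follow the arc to 45°.

>>> carry_out([
  {"translation":[0,0.0032,-0.0098],"rotation":[0,0,0],"fingers":0.0},
  {"translation":[0,0.0035,-0.0097],"rotation":[0,0,0],"fingers":0.0},
  {"translation":[0,0.004,-0.0095],"rotation":[0,0,0],"fingers":0.0},
  {"translation":[0,0.0044,-0.0094],"rotation":[0,0,0],"fingers":0.0},
  {"translation":[0,0.0048,-0.0092],"rotation":[0,0,0],"fingers":0.0},
  {"translation":[0,0.0052,-0.0089],"rotation":[0,0,0],"fingers":0.0},
  {"translation":[0,0.0056,-0.0087],"rotation":[0,0,0],"fingers":0.0},
  {"translation":[0,0.0059,-0.0084],"rotation":[0,0,0],"fingers":0.0},
  {"translation":[0,0,0],"rotation":[0,0,0],"fingers":0.0},
  {"translation":[0,0,0],"rotation":[0,0,0],"fingers":0.0},
])

```text
clock: 17.0
tool_pos: [546.5, 94.6, 230.0]
ee_rot: [0.665, 0.747, -0.001, -0.001]
ft_force: [-0.8, 0.8, -3.2]
opening: 11.3
grasp_force: 30.0
```

>>> carry_out([
  {"translation":[0,0.0063,-0.0082],"rotation":[0,0,0],"fingers":0.0},
  {"translation":[0,0.0067,-0.0079],"rotation":[0,0,0],"fingers":0.0},
  {"translation":[0,0.007,-0.0076],"rotation":[0,0,0],"fingers":0.0},
  {"translation":[0,0.0073,-0.0073],"rotation":[0,0,0],"fingers":0.0},
  {"translation":[0,0.0077,-0.007],"rotation":[0,0,0],"fingers":0.0},
  {"translation":[0,0.0079,-0.0066],"rotation":[0,0,0],"fingers":0.0},
  {"translation":[0,0.0082,-0.0063],"rotation":[0,0,0],"fingers":0.0},
  {"translation":[0,0.0085,-0.0059],"rotation":[0,0,0],"fingers":0.0},
  {"translation":[0,0,0],"rotation":[0,0,0],"fingers":0.0},
  {"translation":[0,0,0],"rotation":[0,0,0],"fingers":0.0},
  {"translation":[0,0,0],"rotation":[0,0,0],"fingers":0.0},
  {"translation":[0,0,0],"rotation":[0,0,0],"fingers":0.0},
])

```text
clock: 18.2
tool_pos: [605.0, 101.9, 289.5]
ee_rot: [0.665, 0.747, -0.001, -0.001]
ft_force: [-7.5, 1.0, 5.5]
opening: 11.3
grasp_force: 30.0
```

```bash
python3 - <<'E'
from h import *
import cv2
a=ctrl.read_camera("scene");b=ctrl.read_camera("side")
s=ctrl.state();print(s["clock"],s["tool_pos"],s["ft_force"],s["opening"],s["grasp_force"])
cv2.imwrite("pics/f.png",np.hstack([cv2.resize(x[60:360,130:430],(400,400),interpolation=2) for x in(a,b)]))
E
```

```text
18.3 [605.03797443 101.90402508 289.49061671] [-7.68935119  0.26757245  5.92814776] 11.073435002828502 29.98565912246704
```

View pics/f.png

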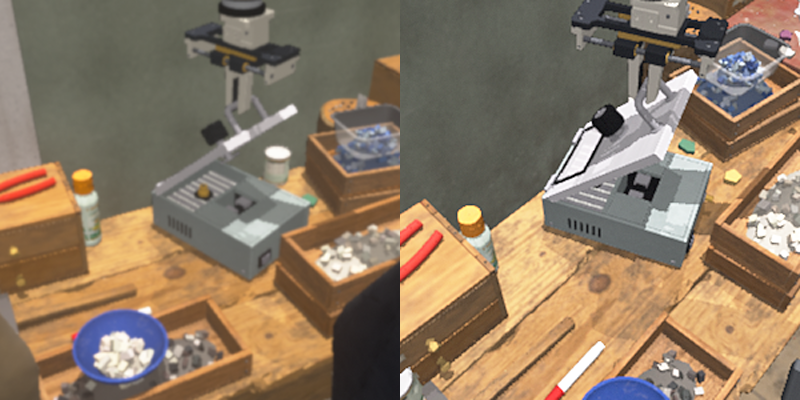

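Both views show the cover held half open by its handle, with the tin, box and hammer handle undisturbed. The tool's position works out to about 45°.

```bash
python3 -c "
from cell import ctrl
print(ctrl.hand_in())"
```

```text
the job is handed in; nothing more can be done
None
```

The tug showed the catch was caught, so I let the cover down, freed it with a quarter turn of the pushed-in knob, then raised the cover to about 45° and handed in after 18.3 s, still gripping the handle.

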